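Fit the filter funnel and open its stopcock to the stop

TASK

Take the loose steel filter funnel out of the black holder and seat it upright, fully home, in the manifold's empty socket. Only then, with shut fingers, push that station's red stopcock lever open through its quarter turn until it meets its end stop, bear on it there with about 12 newtons for half a second (at least 8, and never over 18 on the lever), and leave it resting at the stop. Leave the other stations' levers, the bottles and the glassware where they are.

Things in the scene. Friction and masses are not known exactly. Their poses are not given: they have to be found in the camera images.
- funnel_cup (a point): Loose steel funnel, 0.2-0.3 kg, upright; grasp across the cup from above. Point on its axis (z up) at mid-height of the straight cup: 48 mm diameter, from 20 mm below to 28 mm above this point. Below, a cone narrows to a flat 34 mm shoulder 34 mm under this point, then a 22 mm stem 28 mm long (foot 62 mm under this point, bevelled). Starts in a fixed black holder 85 mm square, 50 mm high.
- station_mouth (a point): Empty socket: centre of its mouth in the top (70 mm over the table) of a 56 mm square block. Hole 24 mm diameter, 34 mm deep, 3 mm bevel. Seated, the funnel's shoulder rests on the block: funnel_cup 34 mm above this point. z up; the three like stations stand 140 mm apart along y, in any order; the others have such funnels fitted. A thin outlet pipe runs to -x, 50 mm high, 138 mm long.
- lever_hub (a point): On the vertical axis of the empty station's red lever, at its mid height (72 mm over the table), 95 mm to -x of station_mouth in that frame. The frame turns with the lever: its -y axis points to the free end, and the lever opens towards its -x side (push on its +x face). The stop pin (6 mm thick) stands 30 mm from the axis, on the far side of the lever as pushed. Hub 26 mm across, on a white valve body 30 mm thick.
- lever_tip (a point): On that lever's centre line 60 mm from its axis, 12 mm short of its free end, at mid height. The lever is a flat-sided bar 72 mm long from its axis, 12 mm wide, 22 mm high (61 to 83 mm over the table), with clear space below it here.
- lever (a joint): That lever's angle, rad: 0 closed (pointing to -y of the station_mouth frame), 1.571 a quarter turn (pointing to -x, over its outlet pipe). It opens clockwise from above to a rigid end stop, a small pin on an adjustable ring set anywhere from 1.37 to 1.75 rad: the setting is not reported, feel for it. Dry friction 0.2 N m (3.5 N at lever_tip) up to the stop; stays where left.
- lever_b_tip (a point): Same point on the lever of another station, which has a funnel fitted; not to be moved.
- lever_c_tip (a point): Same point on the lever of the third station, which has a funnel fitted; not to be moved.
- wash_bottle: White wash bottle with a red cap and a thin spout, 64 mm in diameter, 180 mm high; bystander, origin at the centre of its underside. Holder and wash bottle stand on opposite sides of the manifold, either way round.
- amber_3: Amber glass bottle, 68 mm in diameter, 150 mm high standing loose beside the manifold; bystander.
- beaker: Glass beaker, 64 mm in diameter, 85 mm high; bystander.
- sample_jar: Sample jar with a white cap, 60 mm in diameter, 75 mm high; bystander.
There are look-alikes about, which are no part of the job. What is shaped like the part that bears funnel_cup but brown, green or orange is not meant.

How it is judged:
By the outcome, as a careful person would: the job done as asked, in the order asked, and still so for the second after the job is handed in, with the robot touching nothing.
It also fails if it takes over 72 s, if anything falls off the work surface, if the arm or the gripper's body presses on something with over 40 N, if the wrist force passes 120 N, or if a joint passes its speed limit or range.

ROBOT

A 6-joint arm with a two-finger parallel gripper is mounted at the origin on the work surface. World frame = base frame: x ahead of the robot, y to its left, z up, the work surface at z = 0. Lengths are in m, angles in rad, forces in N, time in s.
With the tool pointing down it reaches from about 0.2 to 0.875 m from the base axis. Payload 3.4 kg.
Tool frame: the origin (TCP) lies between the finger pads; the fingertips stand 25 mm ahead of it and the grasp point (between the pads) lies 6 mm ahead of it (r.nose_length is the z of the fingertips in the tool frame, in m); z points along the fingers, x is the direction in which the jaws open and shut, and the axes are right-handed (so a half turn about z gives the same grasp; the last joint's range is limited). The gripper opens to 94 mm and grips with 3 to 60 N. Pads are 16 mm wide; open, the fingers measure 119 mm over their backs; the gripper's body (75 mm by 177 mm) begins 78 mm behind the grasp point.
Start: joints at [1.194, 0.276, 1.505, -0, 1.361, -0.121], TCP at [0.146, 0.556, 0.23] pointing down, gripper open.
Joint ranges: [-2.89, 2.89], [-0.75, 2.08], [0.22, 2.7], [-1.18, 4.32], [0.11, 2.71], [-2.7, 2.7]. Speed limits (rad/s): [2.57, 2.57, 3.14, 3.14, 3.14, 3.14].

INTERFACE

Orientations are given as a unit quaternion [w, x, y, z].
In Python, from plant import r, gripper_to, inverse_kinematics, vision, models, telemetry gives the robot as it stands. Calls block until the motion is done:
- r.move_to(position, orientation): joint-space move of the TCP to a pose.
- r.move_l(position, rot=None, vel=0.15, guard=None): straight line of the TCP; rot=None keeps the orientation; vel is the mean speed in m/s. With guard (N) it stops when the force on the tool has changed by that much, and returns True; else False.
- r.movej(angles): joint-space move.
- gripper_to(opening, f_grip=None): finger opening in m; f_grip is the grip in N (None keeps the last); returns when the fingers have stopped.
- r.hold(seconds).
- inverse_kinematics(position, orientation): joint angles nearest the present ones, or None.
- vision.snapshot(name): name is "side" or "top" or "wrist"; returns the picture (480x640x3 uint8, red, green, blue); there is no depth.
- vision.get_calibration(name): a dict with "fx", "fy", "cx", "cy" (pixels), "D" ([k1, k2, p1, p2, k3] as OpenCV has them; the pictures are not rectified), "position" and "orientation" of the camera in the world. Camera axes: x right, y down, z forward; pixel columns grow to the right and rows downward; lengths in m; the calibration is good to about 2 mm. A picture is of the moment at which its call begins: read the wrist's pose just before it. get_calibration takes no time and is no camera call; for the wrist camera it gives the pose at the moment of the call.
A pose or a line that the arm cannot do raises r.PlanningError and nothing moves.
- r.sign_off(): hands the job in, once; it reports no verdict.
Trained networks look in the newest picture that a camera, given by its name, has taken for a name from the list of things; names that differ only in an ending like _2 or _b are one class to them, and where a whole thing is asked for, a point or a joint stands for the part that bears it (a point fixed in the world has none). Each returns a list of dicts, best first, with "score" (0 to 1); they miss things now and then, are a little off and sometimes report something else, mostly with a low value. They report only what shows in the picture. A call takes as long as a camera call. They do not tell look-alikes from the thing itself.
- models.boxes_of(thing, camera): "at" ([x, y, z] in m, in world coordinates, good to about 4 mm: the middle of the surface that is visible of it).
- models.regions_of(thing, camera): "pixels" (480x640 bool, what is visible of it).
- models.mark_of(thing, camera): "at" ([x, y, z] in m, in world coordinates, good to about 4 mm: a listed point, or the origin of a listed thing).
Readings, each from a call of its own:
- telemetry.current_t(): time.
- telemetry.current_joints(): joint angles.
- telemetry.current_dq(): joint speeds.
- telemetry.current_joint_efforts(): joint torques, N m.
- telemetry.current_ee_pos(): TCP position.
- telemetry.current_tool_rot(): TCP orientation.
- telemetry.current_wrist_force(): force on the tool from outside, world axes, zero at the start.
- telemetry.current_torque(): the same for the moment, N m.
- telemetry.current_opening(): finger opening in m.
Only numpy, scipy, OpenCV 4.12 (cv2) and the standard library are available. Lean on these libraries where they do the work, as an engineer would, in place of code of your own. Each camera call takes 0.05 s, during which the arm holds its last target. There are 200 camera calls.

## Working session

There is one attempt and no reset: what is moved stays moved. The work goes in short steps, each a Python script; the robot and the scene stay as the last script left them, time stands still between calls to the robot, and variables do not carry over. Pictures are saved under pics/ and viewed, about 8 in all and at most 12, crops included, and the job is handed in when it is done.

```bash
mkdir -p pics; ls
python3 - <<'E'
from plant import r, vision, models, telemetry
import cv2, numpy as np
for c in ("top","side"):
    im=vision.snapshot(c); cv2.imwrite(f"pics/{c}0.png",im[:,:,::-1])
    k=vision.get_calibration(c); print(c,np.round(k["position"],3),np.round(k["orientation"],3),k["fx"])
    for t in ("funnel_cup","station_mouth","lever_hub","lever_tip","wash_bottle","amber_3","beaker","sample_jar"):
        print(c,t,[(np.round(d["at"],3).tolist(),round(d["score"],2)) for d in models.mark_of(t,c)])
print(telemetry.current_t(), telemetry.current_tool_rot(), r.nose_length)
E
```

```text
pics
top [ 0.377 -0.035  1.282] [ 0.04  -0.695  0.716 -0.049] 520.5392394877179
top funnel_cup [([0.54, -0.441, 0.062], 0.86), ([0.306, -0.343, 0.065], 0.83), ([0.34, -0.495, 0.062], 0.7), ([0.422, -0.388, 0.085], 0.69), ([0.462, -0.259, 0.063], 0.58), ([0.618, -0.365, -0.002], 0.37)]
top station_mouth [([0.645, 0.144, 0.068], 0.7), ([0.502, -0.027, 0.071], 0.21)]
top lever_hub [([0.552, 0.145, 0.074], 0.64), ([0.424, -0.389, 0.084], 0.44)]
top lever_tip [([0.551, 0.083, 0.073], 0.77)]
top wash_bottle [([0.448, 0.329, -0.006], 0.78)]
top amber_3 [([0.606, 0.374, -0.003], 0.6)]
top beaker [([0.71, 0.359, 0.0], 0.88), ([0.648, 0.146, 0.072], 0.3)]
top sample_jar [([0.617, -0.367, -0.001], 0.67)]
side [ 0.286 -0.877  0.717] [-0.445  0.883 -0.139  0.058] 442.0369374949216
side funnel_cup [([0.537, -0.441, 0.064], 0.97), ([0.458, -0.262, 0.06], 0.88), ([0.42, -0.385, 0.084], 0.85), ([0.337, -0.494, 0.058], 0.81)]
side station_mouth [([0.645, 0.143, 0.069], 0.85), ([0.444, 0.334, 0.003], 0.7)]
side lever_hub [([0.552, 0.143, 0.074], 0.57)]
side lever_tip [([0.552, 0.084, 0.074], 0.46)]
side wash_bottle [([0.447, 0.336, -0.001], 0.8), ([0.555, 0.083, 0.075], 0.36)]
side amber_3 [([0.647, 0.147, 0.072], 0.66), ([0.604, 0.378, 0.004], 0.58)]
side beaker [([0.711, 0.36, -0.002], 0.65)]
side sample_jar [([0.621, -0.369, -0.001], 0.68)]
0.9 [-2.86930648e-05  7.91522516e-01  6.11140001e-01  7.09588106e-05] 0.025
```

View pics/top0.png

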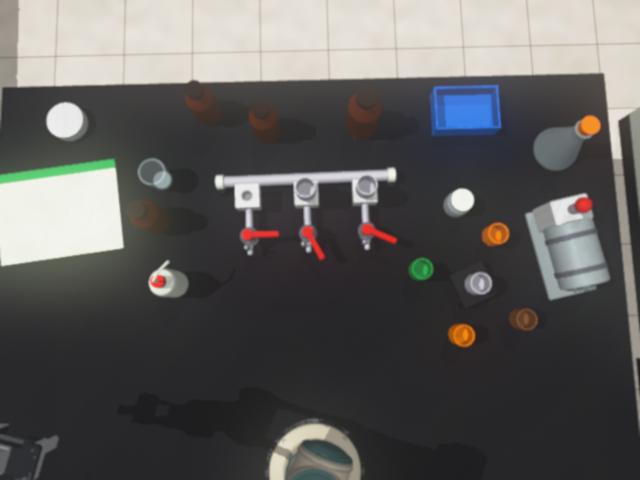

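View pics/side0.png

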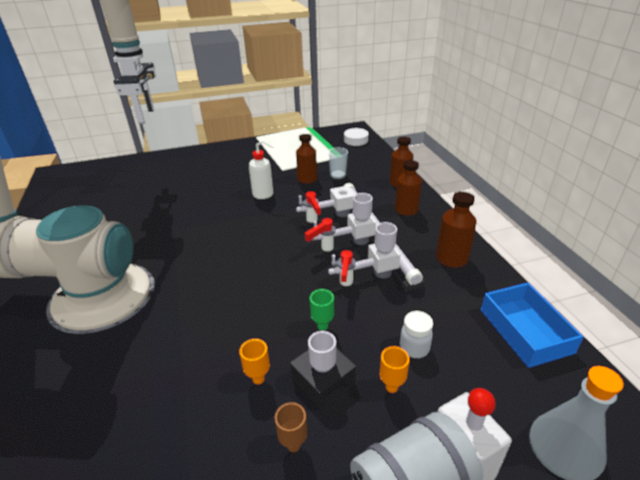

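The steel funnel is in the black square at top px (479,283), side px (322,350). The look-alikes are green (421,269), orange (495,234) and (461,335), and brown (523,319), none of them in the holder. The empty station is the leftmost one at top px (247,196), and its lever at (262,234) points to -y. I'll look at both from close by with the wrist camera.

```bash
cat > h.py <<'E'
from plant import r, gripper_to, inverse_kinematics, vision, models, telemetry as T
import cv2, numpy as np
from scipy.spatial.transform import Rotation as R
def down(a): return [0,np.cos(a/2),np.sin(a/2),0]
def ray(cal,uv):
    K=np.array([[cal["fx"],0,cal["cx"]],[0,cal["fy"],cal["cy"]],[0,0,1]])
    p=cv2.undistortPoints(np.array([[uv]],float),K,np.array(cal["D"],float))[0,0]
    q=cal["orientation"]; return R.from_quat([q[1],q[2],q[3],q[0]]).apply([p[0],p[1],1])
def on_z(cal,uv,z):
    d=ray(cal,uv); c=np.array(cal["position"]); return c+d*(z-c[2])/d[2]
def proj(cal,P):
    q=cal["orientation"]; Rm=R.from_quat([q[1],q[2],q[3],q[0]]).inv()
    K=np.array([[cal["fx"],0,cal["cx"]],[0,cal["fy"],cal["cy"]],[0,0,1]])
    pc=Rm.apply(np.atleast_2d(P)-np.array(cal["position"]))
    return cv2.projectPoints(pc,np.zeros(3),np.zeros(3),K,np.array(cal["D"],float))[0][:,0]
def look(name,things):
    cal=vision.get_calibration("wrist"); im=vision.snapshot("wrist"); cv2.imwrite(f"pics/{name}.png",im[:,:,::-1])
    for t in things: print(t,[(np.round(d["at"],4).tolist(),round(d["score"],2)) for d in models.mark_of(t,"wrist")])
    np.save(f"pics/{name}.npy",cal,allow_pickle=True); print("cam",np.round(cal["position"],3)); return cal
E
python3 - <<'E'
from h import *
r.move_l([0.146,0.556,0.34],vel=0.3)
r.move_to([0.58,0.10,0.36],down(0.0)); print(T.current_t())
look("st",["station_mouth","lever_hub","lever_tip"])
r.move_to([0.40,-0.36,0.30],down(-0.74)); print(T.current_t())
look("fu",["funnel_cup"])
E
python3 -c "
import cv2,numpy as np
cv2.imwrite('pics/both.png',cv2.resize(np.vstack([cv2.imread('pics/st.png'),cv2.imread('pics/fu.png')]),(400,600)) )"
```

```text
3.6667
station_mouth [([0.6461, 0.1429, 0.0699], 0.77)]
lever_hub [([0.5519, 0.1409, 0.0698], 0.96)]
lever_tip [([0.5519, 0.0799, 0.069], 0.85)]
cam [0.58  0.167 0.514]
5.675
funnel_cup [([0.4608, -0.2608, 0.0682], 0.9), ([0.3078, -0.3448, 0.0608], 0.85), ([0.4183, -0.3855, 0.0833], 0.81), ([0.5375, -0.4389, 0.0661], 0.77), ([0.3392, -0.4954, 0.0612], 0.74)]
cam [ 0.445 -0.31   0.454]
```

View pics/st.png

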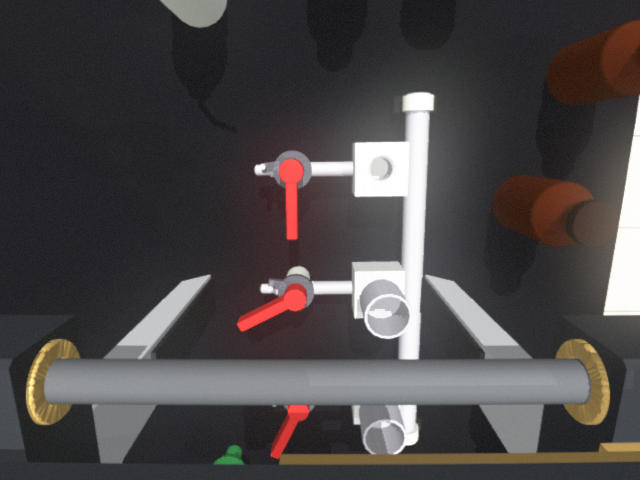

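View pics/fu.png

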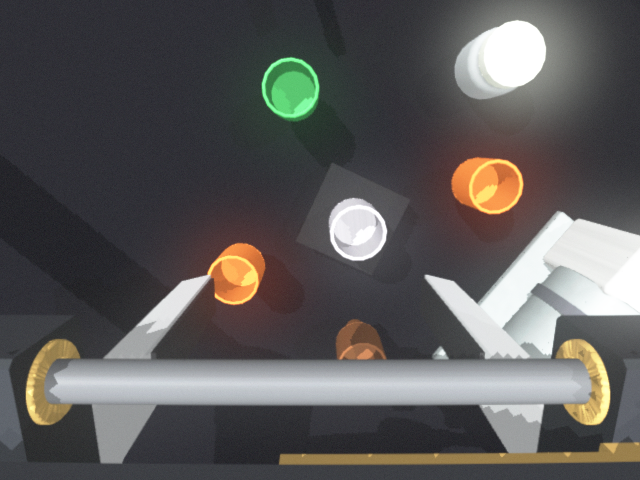

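Station view: block top at corners (353,142) to (407,195), with its hole at about (380,168). The red lever runs from its hub at (291,170) straight down to (292,238). The block is almost exactly aligned with the world axes. Funnel view: the steel rim circle is centred at about (358,233), in the black square holder. It is the only steel one; green, orange and brown stand on the bare table.

Next I'll compute the positions from pixels.

Run:
```python
from h import *
L=lambda n: np.load(f"pics/{n}.npy",allow_pickle=True).item()
s=L("st"); f=L("fu")
for uv in [(353,142.5),(407,142.5),(407,194.5),(353,195)]: print("blk",on_z(s,uv,.07).round(4))
im=cv2.imread("pics/st.png"); hsv=cv2.cvtColor(im,cv2.COLOR_BGR2HSV)
m=((cv2.inRange(hsv,(0,150,120),(8,255,255))|cv2.inRange(hsv,(172,150,120),(180,255,255)))); m[:,:260]=0;m[:,330:]=0;m[:150]=0;m[250:]=0
ys,xs=np.nonzero(m); print("red",xs.min(),xs.max(),ys.min(),ys.max(),on_z(s,(np.median(xs[ys>200]),ys.max()),.083).round(4),on_z(s,(np.median(xs[ys<182]),170),.083).round(4))
g=cv2.cvtColor(cv2.imread("pics/fu.png"),cv2.COLOR_BGR2GRAY)
print("rim",on_z(f,(358,233),.113).round(4), "48mm px",np.linalg.norm(np.diff(proj(f,[[.42,-.386,.113],[.468,-.386,.113]]),axis=0)))
t=on_z(s,(380,168.5),.07); 
G=cv2.resize(im[130:210,330:430],(500,400),interpolation=cv2.INTER_CUBIC)
F=cv2.resize(cv2.imread("pics/fu.png")[190:270,308:408],(500,400),interpolation=cv2.INTER_CUBIC)
c=proj(s,[[.6455,.1435,.07]])[0]; a=np.linspace(0,6.28,40)
p=(proj(s,[[.6455+.015*np.cos(x),.1435+.015*np.sin(x),.07] for x in a])-[330,130])*5+2
cv2.polylines(G,[p.astype(int)],True,(0,0,255))
w=on_z(f,(358,233),.113)
p=(proj(f,[[w[0]+.024*np.cos(x),w[1]+.024*np.sin(x),.113] for x in a])-[308,190])*5+2
cv2.polylines(F,[p.astype(int)],True,(0,0,255))
cv2.imwrite("pics/crop.png",np.hstack([G,F])[:, :1000]); cv2.imwrite("pics/crop.png",cv2.resize(np.hstack([G,F]),(800,320)))
```

```text
blk [0.6166 0.1703 0.07  ]
blk [0.6728 0.1705 0.07  ]
blk [0.6754 0.1163 0.07  ]
blk [0.6177 0.1157 0.07  ]
red 279 302 159 239 [0.5516 0.0704 0.083 ] [0.5526 0.1427 0.083 ]
rim [ 0.4224 -0.3863  0.113 ] 48mm px 58.388746516406194
```

View pics/crop.png

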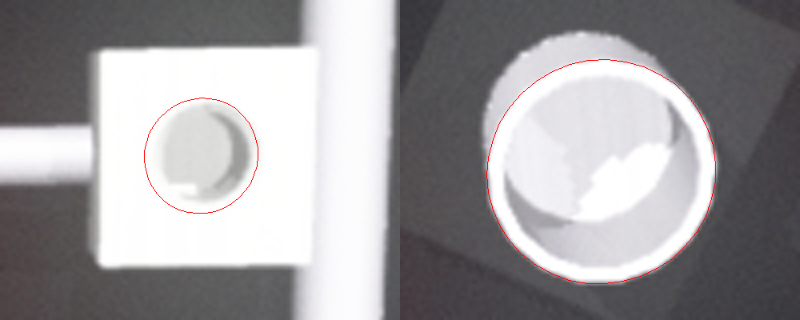

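The rim circle overlay fits, and the block centre agrees with the hole within 1 mm. Estimates: funnel (0.4224, -0.3863), socket (0.6462, 0.1433). Now the grasp.

Run:
```python
from h import *
x,y=.4224,-.3863
r.move_to([x,y,.20],down(-.74))
print("g",r.move_l([x,y,.095],vel=.08,guard=8), T.current_ee_pos())
gripper_to(.0,30); print(T.current_opening(),T.current_wrist_force())
r.move_l([x,y,.19],vel=.08); r.move_l([x,y,.27],vel=.2); print(T.current_opening(),T.current_wrist_force())
r.move_to([.6462,.1433,.25],down(0.0)); r.hold(.3)
print(T.current_opening(),T.current_wrist_force(),T.current_ee_pos(),T.current_t())
look("carry",["station_mouth"])
vision.snapshot("side"); cv2.imwrite("pics/carry_s.png",vision.snapshot("side")[100:340,220:540,::-1])
for t in("funnel_cup","station_mouth"): print([(np.round(d["at"],4).tolist(),round(d["score"],2)) for d in models.mark_of(t,"side")])
```

```text
g False [ 0.42269159 -0.38661725  0.09553649]
0.04800330353949211 [-0.16791582 -0.84431016  0.58364561]
0.04791187012565712 [ 0.04643323  0.7443213  -1.94563551]
0.048368496650855734 [-0.21277397  0.08224937 -1.81171762] [0.64629428 0.14266738 0.25013443] 12.7667
station_mouth [([0.6492, 0.1411, 0.0739], 0.58)]
cam [0.646 0.209 0.404]
[([0.4577, -0.2628, 0.0634], 0.95), ([0.6438, 0.1404, 0.24], 0.84), ([0.335, -0.4927, 0.0604], 0.78), ([0.5366, -0.4428, 0.0632], 0.63), ([0.3086, -0.347, 0.0578], 0.56)]
[([0.6482, 0.1432, 0.0692], 0.77)]
```

View pics/carry.png

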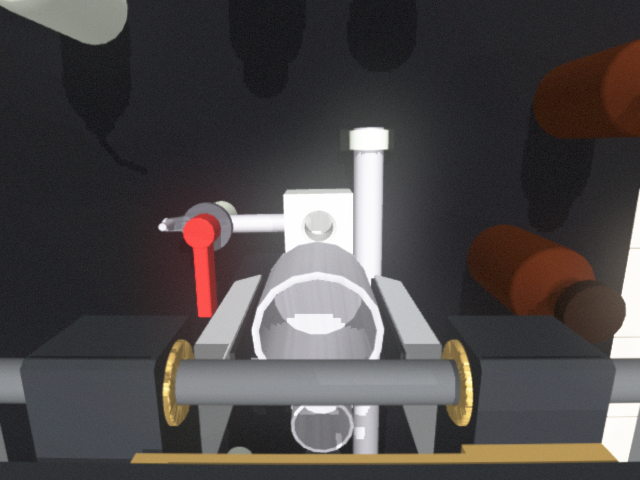

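The funnel is held upright in the jaws (rim centre about (320,332)), and the hole shows at (319,224). I'll measure both with the same camera.

Run:
```python
from h import *
s=np.load("pics/carry.npy",allow_pickle=True).item()
im=cv2.imread("pics/carry.png")
h=on_z(s,(319,224),.07); print("hole",h.round(4))
tcp=np.array(T.current_ee_pos()); zr=tcp[2]-.0105+.028
w=on_z(s,(319.5,332),zr); print("rim",w.round(4),"tcp",tcp.round(4))
a=np.linspace(0,6.28,60)
C=lambda c,z,R:[[c[0]+R*np.cos(x),c[1]+R*np.sin(x),z] for x in a]
for P,col in((C(h,.07,.015),(0,0,255)),(C(w,zr,.024),(0,255,0)),(C(tcp,zr,.024),(255,0,0))):
    cv2.polylines(im,[(proj(s,P)*8).round().astype(int)],True,col,1,cv2.LINE_AA,3)
cv2.imwrite("pics/c2.png",cv2.resize(im[180:400,220:420],None,fx=2.7,fy=2.7,interpolation=cv2.INTER_CUBIC))
```

```text
hole [0.6476 0.1464 0.07  ]
rim [0.647  0.1445 0.2675] tcp [0.6462 0.1433 0.25  ]
```

View pics/c2.png

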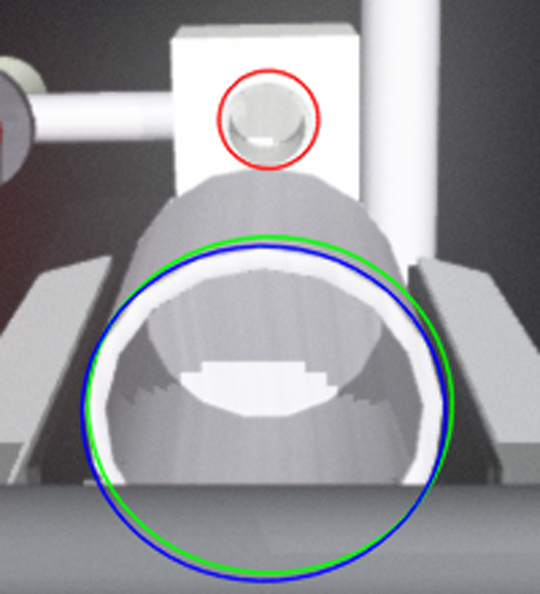

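TCP and rim coincide. Block geometry puts the hole at about (0.6467, 0.1433). Inserting with a guard.

Run:
```python
from h import *
x,y=.6467,.1433
r.move_l([x,y,.155],vel=.12)
hit=r.move_l([x,y,.112],vel=.025,guard=8)
print(hit,np.round(T.current_ee_pos(),4),np.round(T.current_wrist_force(),2),np.round(T.current_torque(),2),T.current_opening(),T.current_t())
```

```text
True [0.6467 0.1433 0.115 ] [-0.82 -0.14  4.74] [-0.07  0.07  0.04] 0.047778807718044554 15.4583
```

Contact came at TCP z 0.115, where 0.1145 was expected for seated. Releasing, then checking.

Run:
```python
from h import *
r.move_l([.6467,.1433,.1125],vel=.02,guard=8); print(np.round(T.current_ee_pos(),4),np.round(T.current_wrist_force(),2))
gripper_to(.08); r.hold(.1)
r.move_l([.6467,.1433,.21],vel=.15); gripper_to(0.0,30)
r.move_to([.585,.05,.27],down(0.0)); r.hold(.2)
print(T.current_wrist_force(),T.current_opening(),T.current_t())
look("seat",["funnel_cup","lever_hub","lever_tip"])
im=vision.snapshot("side"); cv2.imwrite("pics/seat_s.png",cv2.resize(im[150:300,270:430,::-1],None,fx=3,fy=3))
print([(np.round(d["at"],4).tolist(),round(d["score"],2)) for d in models.mark_of("funnel_cup","side")])
a=cv2.imread("pics/seat.png"); b=cv2.imread("pics/seat_s.png"); b=cv2.resize(b,(512,480)); cv2.imwrite("pics/seat2.png",cv2.resize(np.hstack([a,b]),(800,333)))
```

```text
[0.6467 0.1433 0.1149] [-3.52 -0.1  10.07]
[-0.04403013 -0.12106199 -0.33779559] 0.0008191396295411622 19.3
funnel_cup [([0.6437, 0.1437, 0.1017], 0.72)]
lever_hub [([0.5524, 0.1431, 0.069], 0.87)]
lever_tip [([0.5555, 0.1427, 0.074], 0.69), ([0.5491, 0.0812, 0.0683], 0.67)]
cam [0.586 0.118 0.422]
[([0.5369, -0.4443, 0.0614], 0.9), ([0.4578, -0.2587, 0.0624], 0.9), ([0.646, 0.1433, 0.1059], 0.79), ([0.3077, -0.3469, 0.0591], 0.73), ([0.3377, -0.4928, 0.0567], 0.6)]
```

View pics/seat2.png

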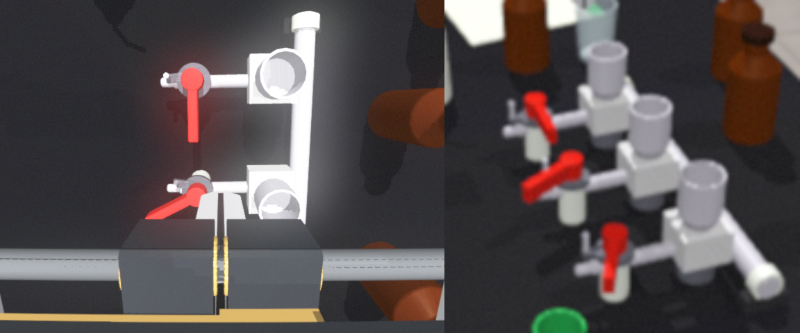

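The funnel is seated level with its neighbours and upright, and all three levers are unmoved. Next is the lever: fingers shut, pushing with the narrow side of the fingers and the tool turning with the lever.

```bash
cat > lev.py <<'E'
from h import *
H=np.array([.5522,.1430]); Z=.091; RAD=.058
def pose(th,d=.014):
    l=np.array([-np.sin(th),-np.cos(th)]); p=np.array([-np.cos(th),np.sin(th)])
    return [*(H+RAD*l-d*p),Z], down(np.pi/2-th), p
def force(p,b=np.zeros(2)): return -float((np.array(T.current_wrist_force())[:2]-b)@p)
E
python3 - <<'E'
from lev import *
P,q,p=pose(0,.028)
r.move_to([P[0],P[1],.19],q); r.move_l(P,vel=.12,guard=6); r.hold(.2)
b=np.array(T.current_wrist_force())[:2]; np.save("bias.npy",b); print("bias",b,T.current_ee_pos(),T.current_opening())
P,q,p=pose(0,.012); print(r.move_l(P,vel=.03,guard=7),force(p,b))
for th in np.arange(.13,1.31,.13):
    P,q,p=pose(th); hit=r.move_l(P,q,vel=.05,guard=7)
    print(round(th,2),hit,round(force(p,b),2),np.round(np.array(T.current_ee_pos())-P,4))
    if hit: break
print(T.current_t())
E
```

```text
bias [ 0.10079857 -0.87174855] [0.58073898 0.08503899 0.09185098] 0.0005024067436952174
False 4.116599866507963
0.13 False 1.92 [ 0.     -0.0001  0.0002]
0.26 False 2.12 [-0.0001 -0.0001  0.0001]
0.39 False 2.25 [ 0.     -0.      0.0001]
0.52 False 2.18 [ 0.0001 -0.      0.0001]
0.65 False 2.31 [0.0002 0.     0.0001]
0.78 False 1.91 [0.0002 0.0001 0.0001]
0.91 False 3.23 [0.0003 0.0001 0.0001]
1.04 False 2.58 [ 0.0002 -0.      0.    ]
1.17 False 1.23 [-0.0001 -0.0002 -0.    ]
1.3 False 1.67 [-0.0003 -0.0002 -0.0001]
25.8667
```

The lever is following smoothly. Now fine feeling for the stop.

Run:
```python
from lev import *
b=np.load("bias.npy"); log=[]
th=1.30
while th<1.80:
    th+=.025; P,q,p=pose(th); hit=r.move_l(P,q,vel=.012,guard=5)
    F=force(p,b); log.append((round(th,3),round(F,1)))
    if hit or F>6.5: break
print(log,hit,np.round(np.array(T.current_ee_pos())-P,4))
r.hold(.1); print(force(p,b),np.round(T.current_wrist_force(),2))
lv=[]
for k in range(40):
    F=force(p,b)
    if F>11.3: break
    c=np.array(T.current_ee_pos())
    if k==0: tgt=c.copy()
    tgt[:2]+=p*.0002
    r.move_l(tgt,vel=.01); r.hold(.03); lv.append(round(force(p,b),1))
print(lv)
hs=[]
for _ in range(13): r.hold(.05); hs.append(round(force(p,b),1))
print("hold",hs,T.current_t(),np.round(T.current_ee_pos(),4),th)
```

```text
[(1.325, 2.5), (1.35, 3.1), (1.375, 4.2), (1.4, 6.6)] False [ 0.0002 -0.0012 -0.    ]
6.718206444860783 [ 3.51 -7.1   0.16]
[4.1, 5.7, 5.2, 7.0, 6.2, 6.3, 7.3, 7.5, 8.1, 8.8, 9.8, 9.7, 9.9, 10.7, 11.3]
hold [10.0, 11.1, 10.3, 11.2, 10.9, 10.9, 11.3, 10.4, 10.7, 10.5, 11.2, 10.4, 10.9] 31.9667 [0.4975 0.1185 0.091 ] 1.3999999999999997
```

The lever stopped hard at about 1.39 rad, inside the stop range. It took about 10.8 N steadily for 0.65 s without moving, where friction alone would be 3.5 N. Backing off and checking.

Run:
```python
from lev import *
p=pose(1.40)[2]; c=np.array(T.current_ee_pos())
t=c.copy(); t[:2]-=p*.02; r.move_l(t,vel=.06); t[2]=.27; r.move_l(t,vel=.2)
r.move_to([.54,.06,.30],down(0.0)); r.hold(.3); print(T.current_wrist_force(),T.current_t())
look("end",["lever_tip","lever_hub","funnel_cup"])
im=vision.snapshot("side")
for x in("lever_tip","funnel_cup"): print([(np.round(d["at"],4).tolist(),round(d["score"],2)) for d in models.mark_of(x,"side")])
a=cv2.imread("pics/end.png")[20:320,100:500]; b=im[170:290,280:440,::-1]
cv2.imwrite("pics/end2.png",np.hstack([a,cv2.resize(b,(400,300))]))
```

```text
[0.00459219 0.43723264 0.09640297] 34.1917
lever_tip [([0.4921, 0.1322, 0.0707], 0.84)]
lever_hub [([0.5523, 0.1432, 0.071], 0.81)]
funnel_cup [([0.6396, 0.1475, 0.1025], 0.77)]
cam [0.539 0.127 0.453]
[([0.494, 0.1354, 0.0733], 0.79), ([0.5538, 0.1436, 0.0714], 0.35)]
[([0.5391, -0.442, 0.0618], 0.94), ([0.6424, 0.145, 0.103], 0.83), ([0.3375, -0.4943, 0.0588], 0.67), ([0.4601, -0.2625, 0.0619], 0.64), ([0.3073, -0.3454, 0.0601], 0.62)]
```

View pics/end2.png

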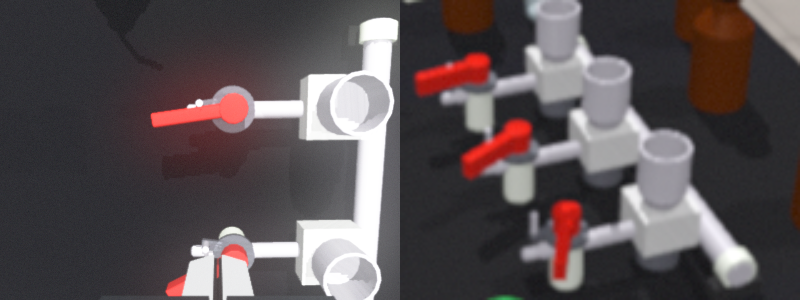

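The lever rests against the pin (crop px (198,103)) at about 1.39 rad. The funnel is seated, the other levers are unmoved, and the robot is clear. Handing in.

```bash
python3 -c "
from h import *
r.sign_off(); print(T.current_t())"
```

```text
the job is handed in; nothing more can be done
the job is handed in; nothing more can be done
```

The steel funnel is seated in the empty socket and that station's red lever is open against its end stop. The job was handed in at about 34 s of robot time.

- **Funnel:** I took it from the black holder and lowered it into the socket. It came to rest at TCP z 0.115 m, against 0.1145 m expected when fully home. The side picture shows it upright and level with its two neighbours.
- **Lever:** with shut fingers I pushed it round until it stopped at about 1.39 rad, within the possible range of 1.37 to 1.75.
- **Press at the stop:** the measured force was 10.0 to 11.3 N for 0.65 s without motion. That is a little under the 12 N aimed for, but above 8 and well under 18. The force zero is uncertain by about 1 N.
- **Final checks:** the last picture shows the lever against its pin, and the other two levers look unchanged. I did not measure the bottles and glassware again, but nothing unexpected was touched. The arm was clear of everything.
- **Disagreement:** after the push, the network placed the funnel cup 4 to 7 mm to -x of my seated position, and earlier readings had been 1 to 3 mm off. The picture showed it still seated, so I took this as network error.

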